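# Take the bayonet adapter head off the cable test set

### The job

The adapter head is locked in the bayonet mount of the grey cable test set. Press the red release button fully down (it stays down), turn the head a quarter turn counter-clockwise as seen from above and lift it off, then set it down upright inside the black tray, letting go only once it stands there (no dropping). Leave the parts bin, wrench, screwdriver and brass gland where they are.

Things in the scene. Friction and masses are not known exactly. Their poses are not given: they have to be found in the camera images.
- tester: Fixed grey cable test set, case 150 x 210 x 60 mm (x, y, z); origin at the centre of its underside, z up. On its top are the bayonet mount (axis 42 mm from the centre along +y) and the red button (50 mm along -y). The mount is a dark steel collar, 72 mm outside diameter, 18 mm high. With the button down, the head in it turns counter-clockwise about +z up to a stop at about 90 degrees.
- mount (a point): Point on the bayonet mount's axis on the case's top face, where the head's foot rests; axes as the test set's. A locked head has its wing along this x axis (within 3 degrees). The head lifts straight up freely when turned 75 to 90 degrees from there; at less, lugs hold it down. Radial play 1.5 mm; turning needs under 0.3 N m.
- head_grip (a point): Grip point of the loose adapter head (0.2 kg): on its axis, in its blue wing, an upright bar 46 mm long (x; white stripe near the +x end), 18 mm thick (y, the way to pinch), from 23 mm below to 15 mm above this point. Below it an aluminium flange, 54 mm diameter, 8 mm thick, orange band; then a 34 mm stem with lugs reaching 25 mm out along +x and -x. Flat foot 51 mm below this point. z up.
- release_top (a point): Centre of the top of the red release button (24 mm diameter), on a black boss 34 mm in diameter and 12 mm high on the test set's case; 21 mm above the case's top face when up, z up. It is pressed straight down.
- release (a joint): Travel of the release button in m: 0 is up (starts within 1 mm of it), 0.008 fully down, its end stop, 1 mm proud of the boss. It needs about 4 N to move, has no return spring and stays where it is left; the head is unlocked from about 0.0065 on.
- tray_in (a point): Centre of the inner floor of the fixed black rubber tray: 130 x 130 mm outside, 120 x 120 mm inside, rim 9 mm above this floor; axes parallel to its sides, z up. It may lie left or right of the test set, the bin on the other side.
- bin: Yellow parts bin holding brass parts, 130 x 120 x 60 mm, origin at the centre of its underside. Bystander.
- wrench: Steel wrench, 180 mm long, lying flat beyond the test set, origin under its middle. Bystander.
- driver: Screwdriver with orange handle, 190 mm long, lying between robot and test set, origin under its middle. Bystander.
- gland: Brass cable gland, 32 mm diameter, 36 mm tall, standing between robot and test set, origin at the centre of its underside. Bystander.
Mind the look-alikes: they are no part of the job. What is meant by the part that bears head_grip is not brown, and is the larger of those in its own colour. Of the things that look like the part that bears tray_in, the smaller one is meant.

How it is judged:
By the outcome, as a careful person would: the job done as asked, in the order asked, and still so for the second after the job is handed in, with the robot touching nothing.
It also fails if it takes over 59 s, if anything falls off the work surface, if the arm or the gripper's body presses on something with over 40 N, if the wrist force passes 120 N, or if a joint passes its speed limit or range.

### The arm

A 6-joint arm with a two-finger parallel gripper is mounted at the origin on the work surface. World frame = base frame: x ahead of the robot, y to its left, z up, the work surface at z = 0. Lengths are in m, angles in rad, forces in N, time in s.
With the tool pointing down it reaches from about 0.35 to 0.975 m from the base axis. Payload 4.9 kg.
Tool frame: the origin (TCP) lies at the very end of the fingers, on their centre line; the grasp point (between the pads) lies 19 mm behind it; z points along the fingers, y is the direction in which the jaws open and shut (so a half turn about z gives the same grasp; the last joint's range is limited). The gripper opens to 85 mm and grips with 20 to 120 N. Pads are 22 mm wide; open, the fingers measure 114 mm over their backs; the gripper's body (76 mm by 85 mm) begins 54 mm behind the grasp point. The pads swing forward as they close: fully open they stand 13 mm farther back than shut.
Start: joints at [-1.318, 0.053, 1.613, -0, 1.476, -0.119], TCP at [0.227, -0.582, 0.211] pointing down, gripper open.
Joint ranges: [-3.01, 3.01], [-1.01, 2.22], [0.06, 2.58], [-1.02, 4.17], [0.09, 2.62], [-3.14, 3.14]. Speed limits (rad/s): [2.57, 2.57, 3.14, 3.14, 3.14, 3.14].

### API

Orientations are given as a rotation vector (axis times angle).
In Python, from station import ctrl gives the robot as it stands.
- The arm moves only by the tool step_arm, never from a script. Its argument "moves" is a list of rows, each a list of 5 numbers: the opening, from 0 (shut) to 1 (fully open), then the shift along the world's x, y, z in m, then the turn about the world's z in degrees. A call has 1 to 20 rows; each row shifts and turns the pose as measured when the row begins; what a row does not reach is not made up. A row lasts 1/8 s, in which the tool goes at most 62.5 mm and 10.7 degrees, less where a joint would pass 70% of its speed; a pose out of reach is approached as far as the arm can. A call is refused whole if a number of a shift passes 0.0625 or a number of a turn 10.7, either way. A call with a gripper value outside its range is refused whole. The fingers move at their own pace and stop on an object; "newtons" is the grip in N (left out, the last holds). Time passes only in rows, so rows that do not move let the fingers close. It gives the time, the measured TCP pose, the force and the opening at its end, in the units of the state.
- ctrl.get_obs(): the state, without advancing time (a new reading comes with each control period).
- ctrl.get_image(name): name is "scene" or "top"; returns a dict with "color" (420x560x3 uint8, red, green, blue), "camera_matrix" (3x3 intrinsics, pixels), "R" (3x3) and "t" (3): a world point X has camera coordinates R X + t. Camera axes: x right, y down, z forward; pixel columns grow to the right and rows downward; lengths in m; the calibration is good to about 2 mm. A picture is of the moment at which its call begins. There is no depth.
- ctrl.finish_job(): hands the job in, once; it reports no verdict.
Trained networks look in a picture, given as the dict that the camera call returned (one of the last four; its "shot" number tells which), for a name from the list of things; names that differ only in an ending like _2 or _b are one class to them, and where a whole thing is asked for, a point or a joint stands for the part that bears it (a point fixed in the world has none). Each returns a list of dicts, best first, with "p" (0 to 1); they miss things now and then, are a little off and sometimes report something else, mostly with a low value. They report only what shows in the picture. A call takes as long as a camera call. They do not tell look-alikes from the thing itself.
- ctrl.spot_in(picture, query): "bbox" ([left, top, right, bottom] in pixels, round what is visible of it).
The state is a dict: "t": time; "q": joint angles; "dq": joint speeds; "effort": joint torques, N m; "tool_pos": TCP position; "tool_rot": TCP orientation; "contact_force": force on the tool from outside, world axes, zero at the start; "wrist_torque": the same for the moment, N m; "opening": finger opening in m.
Only numpy, scipy, OpenCV 4.12 (cv2) and the standard library are available. Lean on these libraries where they do the work, as an engineer would, in place of code of your own. Each camera call takes 0.05 s, during which the arm holds its last target.

## Working session

There is one attempt and no reset: what is moved stays moved. The work goes in short steps, Python scripts to look and compute and a tool call to move; the robot and the scene stay as the last step left them, time stands still between calls to the robot, and variables do not carry over. Pictures are saved under pics/ and viewed, and the job is handed in when it is done.

Besides the shell and the picture viewer there is one more tool, called as a command line: name --pt "numbers of a row" for each row, then --argument value for the rest. step_arm: Moves the arm, as the interface text tells. Its arguments: {"type":"object","properties":{"moves":{"type":"array","items":{"type":"array","items":{"type":"number"}}},"newtons":{"type":"number"}},"required":["moves"]}

```bash
ls; mkdir -p pics; python3 - <<'E'
from station import ctrl
import cv2,pickle
o=ctrl.get_obs(); print(o)
for n in ("scene","top"):
    im=ctrl.get_image(n); pickle.dump(im,open(f"pics/{n}0.pkl","wb"))
    cv2.imwrite(f"pics/{n}0.png",im["color"][:,:,::-1])
    print(n,im["camera_matrix"].tolist(),im["R"].tolist(),im["t"].tolist())
    for q in ("tester","head_grip","release_top","tray_in","bin","wrench","driver","gland","mount"):
        try: print(q,[([round(float(v)) for v in d["bbox"]],round(d["p"],2)) for d in ctrl.spot_in(im,q)])
        except Exception as e: print(q,e)
E
```

```text
pics
{'t': 0.0, 'q': array([-1.31801192e+00,  5.33503138e-02,  1.61431990e+00, -1.66740018e-06,
        1.47598518e+00, -1.18927927e-01]), 'dq': array([ 0.00036088,  0.00053748,  0.00062041, -0.00109327, -0.00092614,
        0.00123306]), 'effort': array([ 1.94059639e-04, -3.93685985e+01, -3.70175529e+01, -1.33215194e-04,
        7.17879055e-03,  1.86138518e-07]), 'tool_pos': array([ 0.22687991, -0.58164584,  0.20995165]), 'tool_rot': array([-3.08546679e+00, -5.80148643e-01,  2.19152812e-04]), 'contact_force': array([-0.68820016, -0.25295022, -0.64160944]), 'wrist_torque': array([ 0.02207914, -0.02860092, -0.03694857]), 'opening': 0.08537408842443239}
scene [[413.89645828014255, 0.0, 275.9718498018839], [0.0, 413.89645828014255, 215.90280959303584], [0.0, 0.0, 1.0]] [[-0.7660968356073657, 0.6427242886096024, -0.0010617455727377086], [0.5543072874042029, 0.659869998497558, -0.5072622755670162], [-0.32532917115281135, -0.38920055744322035, -0.8617910747292011]] [0.4472095668048785, -0.26423912260782334, 1.526707996644254]
tester [([235, 212, 315, 292], 0.62)]
head_grip [([328, 238, 345
[... 663 characters left out ...]
2, -0.9984501183168939]] [0.008279928137738321, 0.5661761566561682, 1.392278078895803]
tester [([235, 153, 322, 215], 0.85), ([332, 97, 358, 160], 0.69)]
head_grip [([252, 175, 271, 192], 0.86), ([264, 229, 277, 245], 0.73), ([216, 227, 235, 248], 0.69), ([140, 187, 200, 252], 0.68), ([395, 205, 446, 257], 0.51)]
release_top [([292, 175, 301, 184], 0.53)]
tray_in [([114, 267, 188, 346], 0.87), ([140, 186, 202, 248], 0.58), ([237, 150, 322, 216], 0.2)]
bin [([394, 202, 446, 258], 0.58)]
wrench [([334, 102, 356, 161], 0.82), ([294, 176, 300, 181], 0.25)]
driver [([326, 250, 336, 314], 0.91)]
gland [([250, 271, 255, 285], 0.42), ([235, 149, 320, 218], 0.29)]
mount [([235, 150, 320, 220], 0.84)]
```

```bash
python3 - <<'E'
import cv2
a=cv2.imread("pics/top0.png"); cv2.imwrite("pics/top0c.png",cv2.resize(a[130:360,100:460],None,fx=2.2,fy=2.2,interpolation=cv2.INTER_CUBIC))
cv2.imwrite("pics/top0d.png",cv2.resize(a[140:260,210:340],None,fx=6,fy=4.9,interpolation=cv2.INTER_CUBIC))
a=cv2.imread("pics/scene0.png"); cv2.imwrite("pics/scene0c.png",cv2.resize(a[130:345,165:475],None,fx=2.5,fy=2.5,interpolation=cv2.INTER_CUBIC))
E
```

```text
(no output)
```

View pics/top0c.png

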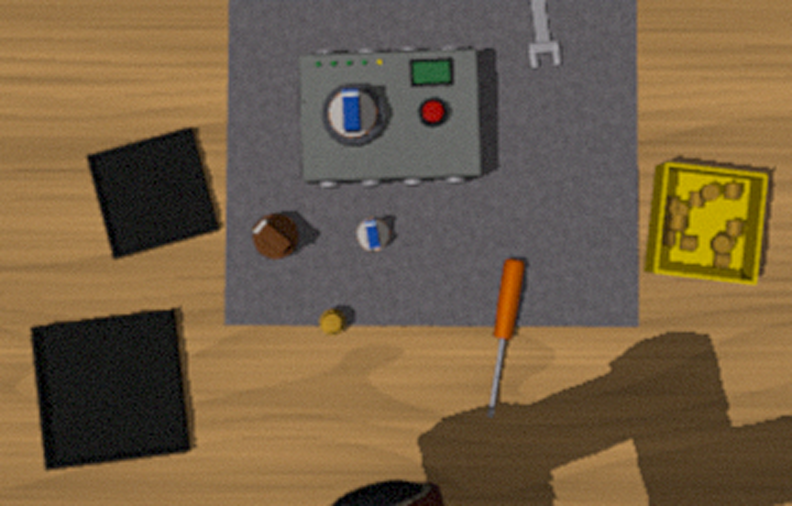

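View pics/top0d.png

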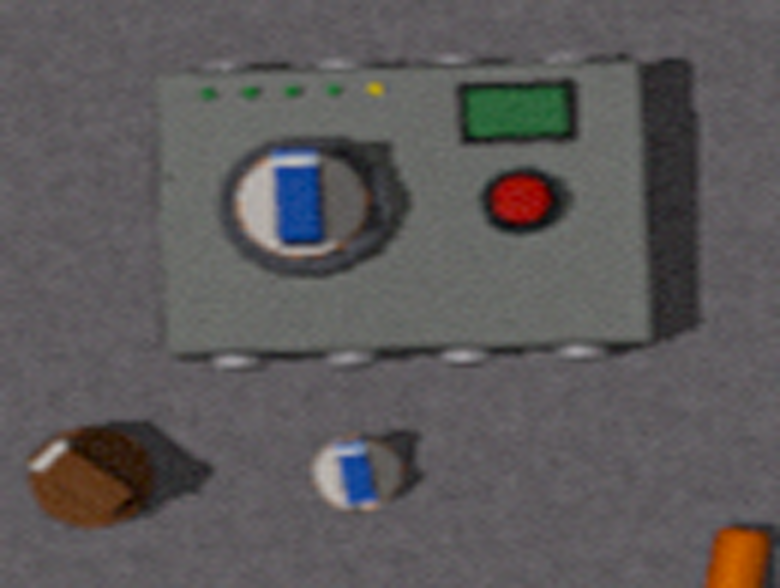

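View pics/scene0c.png

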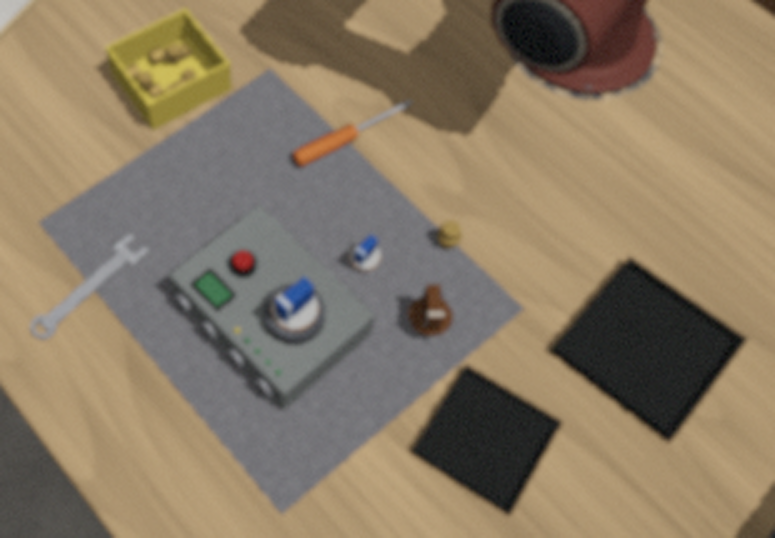

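The top view shows the tester with the blue-winged head at about px (260,181) and the button at (297,180). The small tray is at about (170,218), left of the tester. The brown head, the small blue head and the larger tray are the decoys.

```bash
cat > h.py <<'E'
import numpy as np,cv2,pickle
def ray(im,u,v):
    K=im["camera_matrix"];R=im["R"];t=im["t"]
    d=R.T@np.linalg.solve(K,np.array([u,v,1.0]));return -R.T@t,d/np.linalg.norm(d)
def onz(im,u,v,z):
    c,d=ray(im,u,v);return c+d*(z-c[2])/d[2]
def tri(rs):
    A=sum(np.eye(3)-np.outer(d,d) for c,d in rs);b=sum((np.eye(3)-np.outer(d,d))@c for c,d in rs)
    return np.linalg.solve(A,b)
def proj(im,X):
    p=im["camera_matrix"]@(im["R"]@np.asarray(X)+im["t"]);return p[:2]/p[2]
def blobs(im,m,amin=20):
    n,l,s,c=cv2.connectedComponentsWithStats(m.astype(np.uint8))
    return [(s[i,4],c[i],s[i,:4],l==i) for i in range(1,n) if s[i,4]>=amin]
def masks(im):
    h=cv2.cvtColor(im["color"],cv2.COLOR_RGB2HSV);H,S,V=[h[...,i].astype(int) for i in range(3)]
    return dict(blue=(H>100)&(H<130)&(S>120)&(V>60),red=((H<6)|(H>174))&(S>180)&(V>110),black=(V<45))
E
python3 - <<'E'
from h import *
np.set_printoptions(precision=4,suppress=True)
T=pickle.load(open("pics/top0.pkl","rb"));S=pickle.load(open("pics/scene0.pkl","rb"))
for n,im in(("T",T),("S",S)):
    for k,m in masks(im).items():
        for a,c,b,mm in blobs(im,m,15 if k!="black" else 800):
            print(n,k,a,c,b)
            if k=="black":
                r=cv2.minAreaRect(np.argwhere(mm)[:,::-1].astype(np.float32));cs=cv2.boxPoints(r)
                print("   ",onz(im,*r[0],0.012),[onz(im,*p,0.012)[:2].round(4).tolist() for p in cs])
cs=[(236.7,155.3),(315.8,153.9),(318,210),(238.7,212.4)]
P=np.array([onz(T,*p,.06) for p in cs]);print(P,P.mean(0),np.linalg.norm(P-np.roll(P,-1,0),axis=1))
E
```

```text
T blue 105 [259.419  181.0667] [256 174   8  16]
T blue 43 [269.2093 237.3256] [267 233   6  10]
T red 61 [296.3279 180.2295] [292 176   9   9]
T black 2328 [169.1082 217.1542] [140 189  59  58]
    [0.5483 0.3363 0.012 ] [[0.5924, 0.4159], [0.6267, 0.2915], [0.5042, 0.2569], [0.4703, 0.3808]]
T black 2234 [ 29.1159 272.5313] [  6 234  45  82]
    [0.396  0.7029 0.012 ] [[0.495, 0.7654], [0.503, 0.6619], [0.2977, 0.6408], [0.2899, 0.7436]]
T black 4234 [149.7867 306.4015] [115 271  71  72]
    [0.3143 0.3831 0.012 ] [[0.3877, 0.4804], [0.4088, 0.3089], [0.2412, 0.2861], [0.2205, 0.4566]]
T black 850 [ 64.0376 365.4671] [ 47 325  34  82]
    [0.1614 0.6016 0.012 ] [[0.2557, 0.6511], [0.2661, 0.6142], [0.0678, 0.5525], [0.0575, 0.5892]]
T black 3598 [285.8216 389.7918] [242 349  93  71]
    [0.1156 0.0197 0.012 ] [[0.2051, 0.1403], [0.2061, -0.1], [0.0267, -0.1003], [0.026, 0.1383]]
T black 1080 [536.5787 400.1889] [488 366  72  54]
    [ 0.0681 -0.6196  0.012 ] [[0.0279, -0.5012], [0.1826, -0.6671], [0.1085, -0.7385], [-0.0453, -0.5725]]
S blue 101 [554.7822  68.1386] [548  53  12  28
[... 415 characters left out ...]
.012 ] [[-0.0265, -0.1351], [-0.5199, -0.4677], [-0.5648, -0.388], [-0.0681, -0.0701]]
S black 2719 [423.8955 268.8628] [387 235  74  70]
    [0.3178 0.3832 0.012 ] [[0.4118, 0.3137], [0.2385, 0.2822], [0.2233, 0.4531], [0.3898, 0.4747]]
S black 1723 [359.1817 305.202 ] [331 278  57  56]
    [0.5527 0.3395 0.012 ] [[0.6301, 0.297], [0.5087, 0.2602], [0.4742, 0.3826], [0.5936, 0.4133]]
S black 1861 [495.0849 362.051 ] [463 322  69  80]
    [0.3792 0.6907 0.012 ] [[0.4907, 0.6501], [0.2794, 0.6283], [0.2636, 0.7329], [0.4699, 0.7474]]
[[ 0.7066  0.1552  0.06  ]
 [ 0.7117 -0.0483  0.06  ]
 [ 0.567  -0.0544  0.06  ]
 [ 0.5596  0.1485  0.06  ]] [0.6362 0.0503 0.06  ] [0.2036 0.1448 0.203  0.1472]
```

```bash
python3 - <<'E'
from h import *
np.set_printoptions(precision=4,suppress=True)
T=pickle.load(open("pics/top0.pkl","rb"));S=pickle.load(open("pics/scene0.pkl","rb"))
print("blueT z.126",onz(T,259.42,181.07,.126),"S",onz(S,284.27,246.85,.118))
print("redT z.081",onz(T,296.33,180.23,.081),"S",onz(S,261.71,234.19,.079),tri([ray(T,296.33,180.23),ray(S,261.71,234.19)]))
for z,n in((.126,"wing corners"),):
  for c in [(275/6+210,148/4.9+140),(318/6+210,148/4.9+140),(322/6+210,242/4.9+140),(278/6+210,245/4.9+140)]:print(n,onz(T,*c,z))
# flange top circle z=0.060+.051-.023=.088 ; extents in zoom x235..370,y148..258
print("flange",onz(T,302/6+210,203/4.9+140,.088))
yaw=np.radians(1.9);ex=np.array([np.cos(yaw),np.sin(yaw)]);ey=np.array([-ex[1],ex[0]])
C=np.array([.6362,.0503]);print("mount",C+.042*ey,"btn",C-.05*ey)
# overlay
for n,im in(("T",T),("S",S)):
    o=cv2.resize(im["color"][:,:,::-1],None,fx=4,fy=4,interpolation=cv2.INTER_CUBIC)
    def poly(pts,col):
        q=np.array([(proj(im,p)+.5)*4-.5 for p in pts]);cv2.polylines(o,[(q*8).astype(int)],True,col,1,cv2.LINE_AA,3)
    w=lambda a,b,z:np.r_[C+a*ex+b*ey,z]
    poly([w(a,b,.06) for a,b in((.075,.105),(-.075,.105),(-.075,-.105),(.075,-.105))],(0,255,255))
    th=np.linspace(0,2*np.pi,40)
    poly([w(.036*np.cos(t),.042+.036*np.sin(t),.078) for t in th],(0,255,0))
    poly([w(.027*np.cos(t),.042+.027*np.sin(t),.088) for t in th],(0,128,255))
    poly([w(.012*np.cos(t),-.05+.012*np.sin(t),.081) for t in th],(255,255,0))
    poly([w(a,.042+b,.126) for a,b in((.023,.009),(-.023,.009),(-.023,-.009),(.023,-.009))],(255,0,255))
    ty=np.radians(15.8);tc=np.array([.5505,.338]);tx=np.array([np.cos(ty),np.sin(ty)]);tyv=np.array([-tx[1],tx[0]])
    poly([np.r_[tc+a*tx+b*tyv,.012] for a,b in((.065,.065),(-.065,.065),(-.065,-.065),(.065,-.065))],(0,0,255))
    u,v=(920,580) if n=="T" else (900,820)
    if n=="T":cv2.imwrite("pics/ovT.png",o[560:1020,540:1320])
    else:cv2.imwrite("pics/ovS.png",o[800:1360,900:1600])
E
```

```text
blueT z.126 [0.6331 0.0927 0.126 ] S [0.6318 0.0944 0.118 ]
redT z.081 [0.6409 0.0018 0.081 ] S [0.6433 0.0043 0.079 ] [0.6417 0.0018 0.0734]
wing corners [0.6597 0.1017 0.126 ]
wing corners [0.6598 0.0842 0.126 ]
wing corners [0.6128 0.0821 0.126 ]
wing corners [0.6111 0.1    0.126 ]
flange [0.6364 0.0924 0.088 ]
mount [0.6348 0.0923] btn [0.6379 0.0003]
```

View pics/ovT.png

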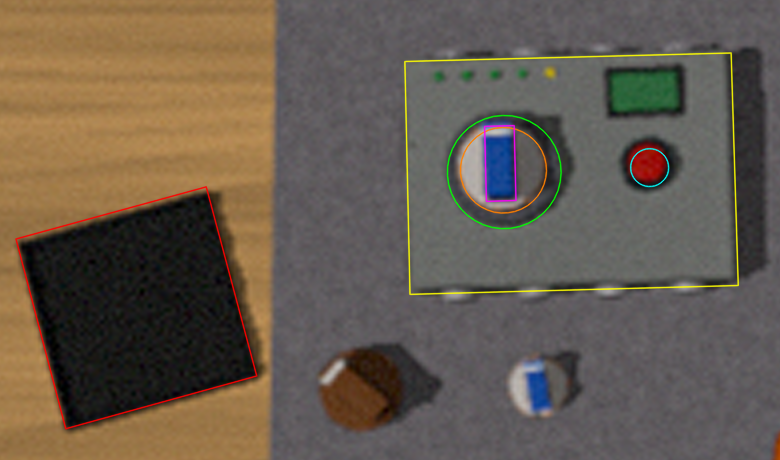

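View pics/ovS.png

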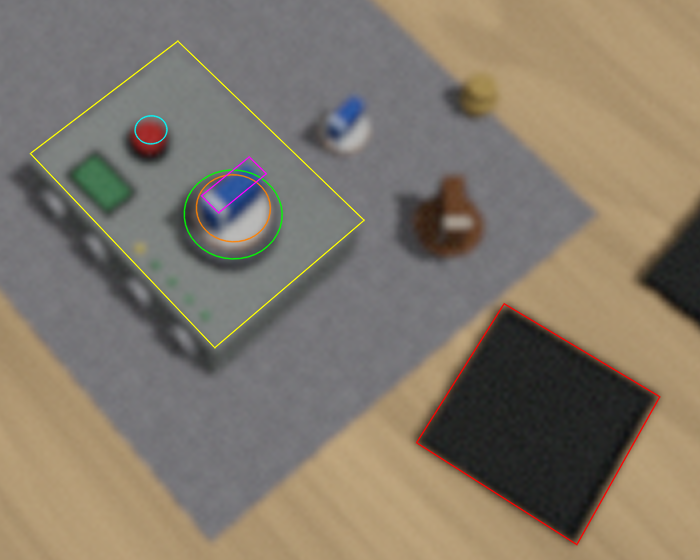

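```bash
python3 - <<'E'
from h import *
from scipy.spatial.transform import Rotation as Ro
R=Ro.from_rotvec([-3.0855,-.58015,0]).as_matrix();print(R.round(3), np.degrees(np.arctan2(R[1,1],R[0,1])))
E
```

```text
[[ 0.932  0.363 -0.   ]
 [ 0.363 -0.932  0.002]
 [ 0.    -0.002 -1.   ]] -68.70259706572138
```

step_arm --pt "0 0.0345 0.0486 0 -5" --pt "0 0.0345 0.0486 0 -5" --pt "0 0.0345 0.0486 0 -5" --pt "0 0.0345 0.0486 0 -4.4" --pt "0 0.0345 0.0486 0 0" --pt "0 0.0345 0.0486 0 0" --pt "0 0.0345 0.0486 0 0" --pt "0 0.0345 0.0486 0 0" --pt "0 0.0345 0.0486 0 0" --pt "0 0.0345 0.0486 0 0" --pt "0 0.0345 0.0486 0 0" --newtons 40

```text
t: 2.38
tool_pos: [0.6141, -0.0332, 0.2136]
tool_rot: [3.136, 0.021, 0.011]
contact_force: [0.5, -0.4, -0.4]
opening: -0.0
```

step_arm --pt "0 0.02 0.025 -0.04 1" --pt "0 0.007 0.01 -0.04 0" --pt "0 0 0 -0.025 0" --pt "0 0 0 0 0"

```text
t: 2.88
tool_pos: [0.6444, 0.0081, 0.107]
tool_rot: [3.136, 0.061, 0.016]
contact_force: [-0.3, -0.2, 1.2]
opening: 0.0002
```

```bash
cat > look.py <<'E'
import sys
from station import ctrl
from h import *
o=ctrl.get_obs();print({k:np.round(o[k],4) for k in("t","tool_pos","tool_rot","contact_force","q","opening")})
from scipy.spatial.transform import Rotation as Ro
R=Ro.from_rotvec(o["tool_rot"]).as_matrix();print("jaw",np.degrees(np.arctan2(R[1,1],R[0,1])).round(2))
tag=sys.argv[1]
bx=[int(v) for v in sys.argv[2:10]]
out=[]
for n,b in(("top",bx[:4]),("scene",bx[4:])):
    im=ctrl.get_image(n);pickle.dump(im,open(f"pics/{n}{tag}.pkl","wb"))
    c=im["color"][b[1]:b[3],b[0]:b[2],::-1];out.append(cv2.resize(c,(390,390*c.shape[0]//c.shape[1]),interpolation=cv2.INTER_CUBIC))
H=max(x.shape[0] for x in out);out=[cv2.copyMakeBorder(x,0,H-x.shape[0],0,5,0) for x in out]
cv2.imwrite(f"pics/{tag}.png",np.hstack(out))
E
python3 look.py press0 210 100 340 230 210 170 340 300
```

```text
{'t': np.float64(2.875), 'tool_pos': array([0.6444, 0.0081, 0.107 ]), 'tool_rot': array([3.1359, 0.0606, 0.0159]), 'contact_force': array([-0.305 , -0.1945,  1.1546]), 'q': array([-0.1011,  0.1726,  1.662 , -0.0039,  1.2963,  1.4321]), 'opening': np.float64(0.0002)}
jaw -87.79
```

View pics/press0.png

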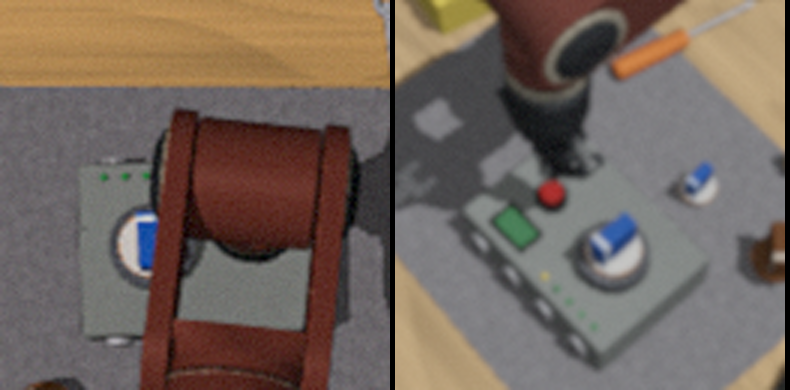

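```bash
python3 - <<'E'
from h import *
S=pickle.load(open("pics/scenepress0.pkl","rb"))
for X in([.6444,.0081,.107],[.641,.0015,.081],[.6425,.002,.081],[.6444,.0081,.19]):
    p=proj(S,X);print(p,(p-[210,170])*3+[395,0])
c=S["color"][205:260,235:300,::-1];cv2.imwrite("pics/p0z.png",cv2.resize(c,None,fx=10,fy=10,interpolation=cv2.INTER_CUBIC))
E
```

```text
[261.95597609 230.81768901] [550.86792826 182.45306703]
[261.71501042 232.81096714] [550.14503127 188.43290141]
[261.43247656 233.20567395] [549.29742968 189.61702184]
[261.05262399 216.59431141] [548.15787198 139.78293424]
```

View pics/p0z.png

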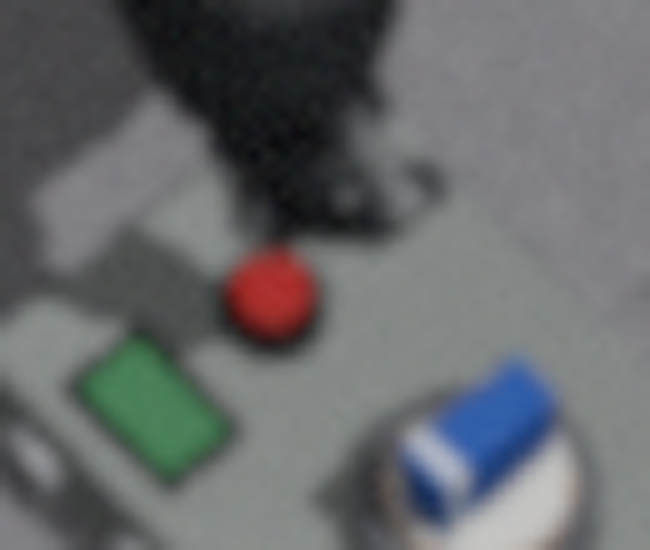

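```bash
python3 - <<'E'
from h import *
S=pickle.load(open("pics/scenepress0.pkl","rb"))
c=S["color"][185:245,240:300,::-1].astype(float);c=255*(np.clip(c/150,0,1))**.5
o=cv2.resize(c.astype(np.uint8),None,fx=10,fy=10,interpolation=cv2.INTER_CUBIC)
for X in([.6444,.0081,.107],[.6444,.0081,.126],[.6444,.0081,.18]):
    p=(proj(S,X)-[240,185]+.5)*10;cv2.circle(o,tuple(p.astype(int)),4,(0,255,0),-1)
cv2.imwrite("pics/p0z2.png",o)
E
```

```text
(no output)
```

View pics/p0z2.png

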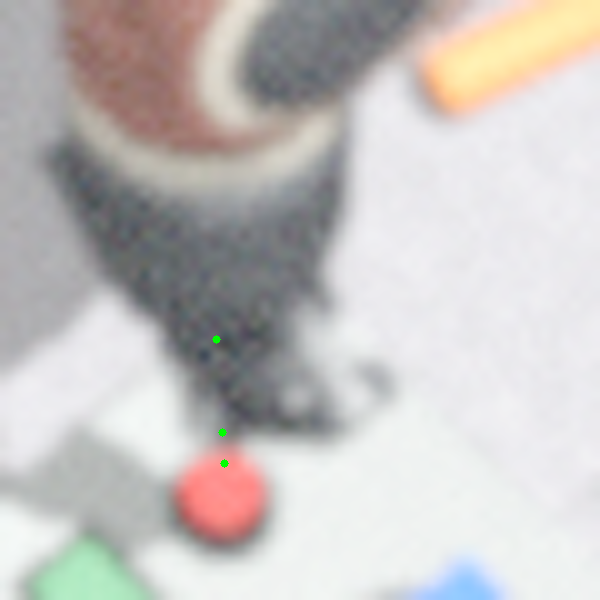

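step_arm --pt "0 -0.003 -0.0065 -0.01 0" --pt "0 0 0 -0.008 0" --pt "0 0 0 0 0"

```text
t: 3.35
tool_pos: [0.6453, -0.0007, 0.0956]
tool_rot: [3.134, 0.057, 0.035]
contact_force: [-0.6, -0.7, 0.7]
opening: 0.0001
```

```bash
python3 look.py press1 210 100 340 230 235 190 290 245; python3 - <<'E'
from h import *
S=pickle.load(open("pics/scenepress1.pkl","rb"))
c=S["color"][195:255,240:300,::-1].astype(float);c=255*(np.clip(c/150,0,1))**.5
o=cv2.resize(c.astype(np.uint8),None,fx=10,fy=10,interpolation=cv2.INTER_CUBIC)
cv2.imwrite("pics/p1z2.png",o)
E
```

```text
{'t': np.float64(3.35), 'tool_pos': array([ 0.6453, -0.0007,  0.0956]), 'tool_rot': array([3.1342, 0.0574, 0.0349]), 'contact_force': array([-0.5576, -0.7007,  0.6951]), 'q': array([-0.1145,  0.178 ,  1.6763, -0.0039,  1.2643,  1.4207]), 'opening': np.float64(0.0001)}
jaw -87.9
```

View pics/p1z2.png

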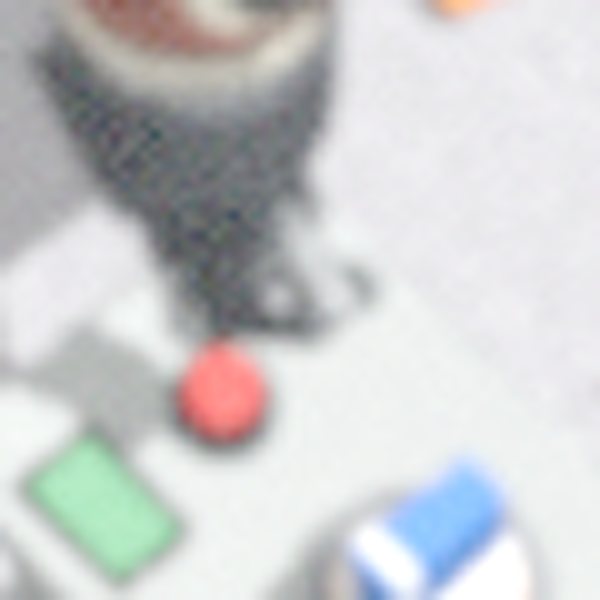

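```bash
python3 - <<'E'
from h import *
from scipy.spatial.transform import Rotation as Ro
S=pickle.load(open("pics/scenepress1.pkl","rb"));S0=pickle.load(open("pics/scene0.pkl","rb"))
for im in(S0,S):
    for a,c,b,_ in blobs(im,masks(im)["red"]):
        if a<100:print(a,c,b)
R=Ro.from_rotvec([3.1342,.0574,.0349]).as_matrix();print(R.round(4))
p=np.array([.6453,-.0007,.0956])
o=cv2.imread("pics/p1z2.png")
for d in range(0,80,10):
    for s in(-.011,0,.011):
        X=p-R[:,2]*d/1000+R[:,0]*s;q=(proj(S,X)-[240,195]+.5)*10;cv2.circle(o,tuple(q.astype(int)),2,(0,255,0),-1)
cv2.imwrite("pics/p1z3.png",o)
E
```

```text
31 [261.70967742 234.19354839] [258 232   8   6]
28 [261.5        233.92857143] [259 231   6   7]
[[ 0.9991  0.0365  0.0224]
 [ 0.0367 -0.9993 -0.0063]
 [ 0.0221  0.0071 -0.9997]]
```

View pics/p1z3.png

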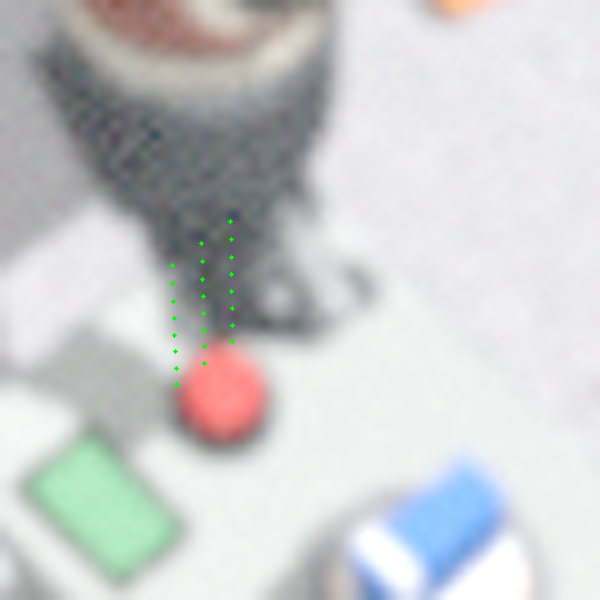

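step_arm --pt "0 -0.004 0.002 -0.005 0" --pt "0 0 0 -0.005 0" --pt "0 0 0 -0.003 0"

```text
t: 3.82
tool_pos: [0.6419, 0.0018, 0.0833]
tool_rot: [3.134, 0.058, 0.038]
contact_force: [-0.3, 0.3, -0.8]
opening: -0.0004
```

step_arm --pt "0 0 0 -0.004 0" --pt "0 0 0 -0.003 0"

```text
t: 4.08
tool_pos: [0.6418, 0.0018, 0.0755]
tool_rot: [3.134, 0.058, 0.038]
contact_force: [0.1, -0.3, 1.1]
opening: -0.0004
```

```bash
python3 look.py press2 210 100 340 230 235 190 290 245; python3 - <<'E'
from h import *
S=pickle.load(open("pics/scenepress2.pkl","rb"))
for a,c,b,_ in blobs(S,masks(S)["red"]):
        if a<100:print(a,c,b)
c=S["color"][195:255,240:300,::-1].astype(float);c=255*(np.clip(c/150,0,1))**.5
o=cv2.resize(c.astype(np.uint8),None,fx=10,fy=10,interpolation=cv2.INTER_CUBIC)
cv2.imwrite("pics/p2z2.png",o)
E
```

```text
{'t': np.float64(4.075), 'tool_pos': array([0.6418, 0.0018, 0.0755]), 'tool_rot': array([3.1339, 0.0584, 0.0379]), 'contact_force': array([ 0.0648, -0.3002,  1.1339]), 'q': array([-0.1113,  0.1906,  1.6983, -0.004 ,  1.2279,  1.4235]), 'opening': np.float64(-0.0004)}
jaw -87.87
```

View pics/p2z2.png

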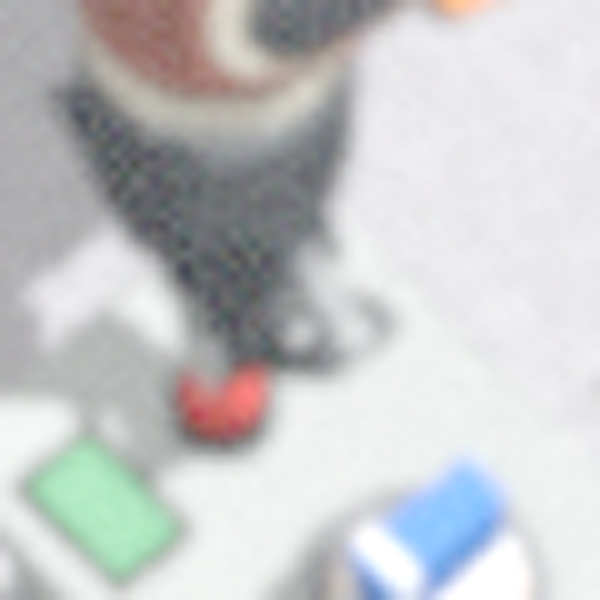

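step_arm --pt "0 0 0 -0.003 0" --pt "0 0 0 0 0"

```text
t: 4.42
tool_pos: [0.6417, 0.0018, 0.0723]
tool_rot: [3.134, 0.058, 0.037]
contact_force: [-0.5, -0.2, -0.1]
opening: -0.0001
```

```bash
python3 look.py press3 210 100 340 230 235 190 290 245; python3 - <<'E'
from h import *
S=pickle.load(open("pics/scenepress3.pkl","rb"))
c=S["color"][195:255,240:300,::-1].astype(float);c=255*(np.clip(c/150,0,1))**.5
o=cv2.resize(c.astype(np.uint8),None,fx=10,fy=10,interpolation=cv2.INTER_CUBIC)
cv2.imwrite("pics/p3z2.png",o)
E
```

```text
{'t': np.float64(4.425), 'tool_pos': array([0.6417, 0.0018, 0.0723]), 'tool_rot': array([3.1339, 0.0583, 0.0373]), 'contact_force': array([-0.4603, -0.1531, -0.1233]), 'q': array([-0.1113,  0.1944,  1.6999, -0.004 ,  1.2228,  1.4236]), 'opening': np.float64(-0.0001)}
jaw -87.87
```

View pics/p3z2.png

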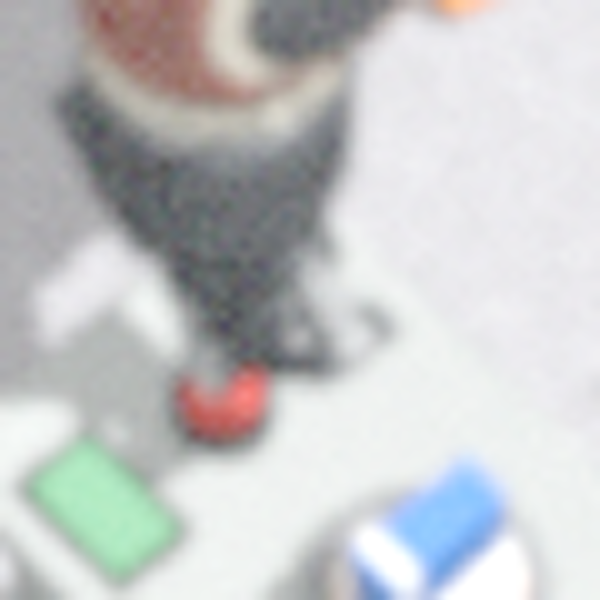

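step_arm --pt "0 0 0 -0.003 0"

```text
t: 4.65
tool_pos: [0.6424, 0.0017, 0.0701]
tool_rot: [3.134, 0.058, 0.04]
contact_force: [-0.1, -0.4, 0.2]
opening: -0.0002
```

step_arm --pt "0 0 0 -0.003 0"

```text
t: 4.78
tool_pos: [0.6424, 0.0017, 0.067]
tool_rot: [3.134, 0.058, 0.04]
contact_force: [0.1, 0.1, -0.5]
opening: -0.0
```

```bash
python3 look.py press4 210 100 340 230 235 190 290 245; python3 - <<'E'
from h import *
S=pickle.load(open("pics/scenepress4.pkl","rb"))
c=S["color"][215:255,245:285,::-1].astype(float);c=255*(np.clip(c/150,0,1))**.5
S=pickle.load(open("pics/scenepress1.pkl","rb"))
d=S["color"][215:255,245:285,::-1].astype(float);d=255*(np.clip(d/150,0,1))**.5
o=cv2.resize(np.hstack([d,c]).astype(np.uint8),None,fx=10,fy=10,interpolation=cv2.INTER_NEAREST)
cv2.imwrite("pics/p4z2.png",o)
E
```

```text
{'t': np.float64(4.775), 'tool_pos': array([0.6424, 0.0017, 0.067 ]), 'tool_rot': array([3.1337, 0.0583, 0.0402]), 'contact_force': array([ 0.1151,  0.0594, -0.4945]), 'q': array([-0.1114,  0.2007,  1.7023, -0.004 ,  1.2123,  1.4236]), 'opening': np.float64(-0.0)}
jaw -87.87
```

View pics/p4z2.png

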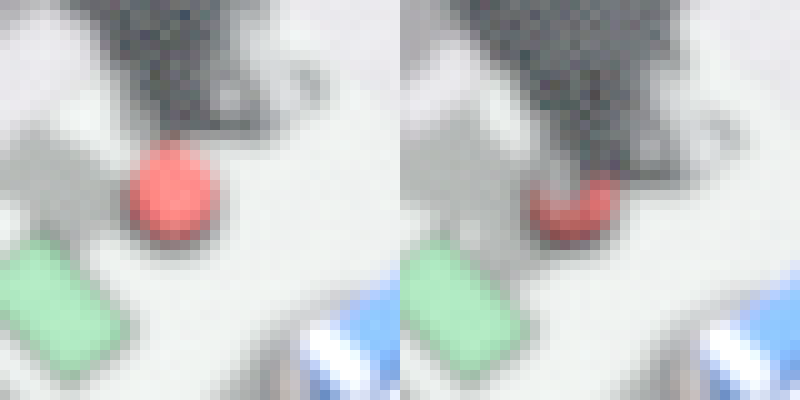

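View pics/press4.png

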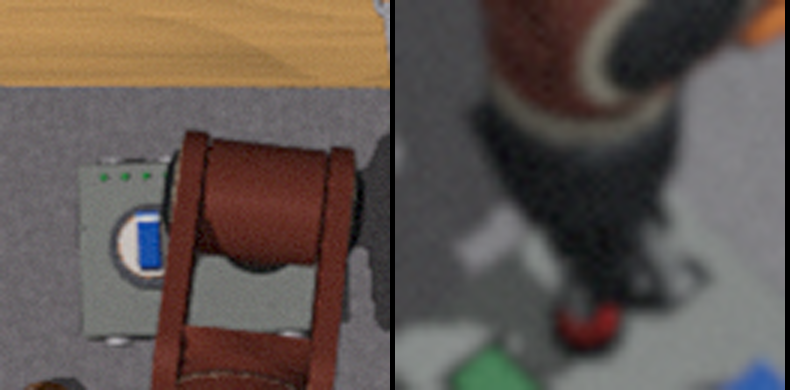

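step_arm --pt "0 0 0 -0.0015 0"

```text
t: 5.0
tool_pos: [0.6422, 0.0017, 0.0651]
tool_rot: [3.134, 0.058, 0.039]
contact_force: [-0.5, -0.0, -0.0]
opening: -0.0002
```

step_arm --pt "0 0 0 -0.0015 0"

```text
t: 5.12
tool_pos: [0.6422, 0.0017, 0.0635]
tool_rot: [3.134, 0.058, 0.039]
contact_force: [-0.0, 0.0, 0.2]
opening: -0.0003
```

```bash
python3 - <<'E'
from station import ctrl
for i in range(2):
    o=ctrl.get_obs();print({k:o[k].round(4).tolist() for k in("tool_pos","effort","contact_force","wrist_torque")})
E
```

```text
{'tool_pos': [0.6422, 0.0017, 0.0635], 'effort': [-0.0013, -42.8062, -33.8017, -0.0112, -0.0642, -0.0], 'contact_force': [-0.0177, 0.0073, 0.1842], 'wrist_torque': [-0.0006, 0.0291, -0.0446]}
{'tool_pos': [0.6422, 0.0017, 0.0635], 'effort': [-0.0013, -42.8062, -33.8017, -0.0112, -0.0642, -0.0], 'contact_force': [-0.0177, 0.0073, 0.1842], 'wrist_torque': [-0.0006, 0.0291, -0.0446]}
```

step_arm --pt "0 0 0 -0.0015 0"

```text
t: 5.25
tool_pos: [0.6421, 0.0018, 0.0618]
tool_rot: [3.134, 0.058, 0.039]
contact_force: [-0.8, -0.6, -0.1]
opening: -0.0002
```

step_arm --pt "0 0 0 -0.0015 0"

```text
t: 5.38
tool_pos: [0.6422, 0.0017, 0.0604]
tool_rot: [3.134, 0.058, 0.039]
contact_force: [-0.1, 0.1, 3.7]
opening: -0.0001
```

```bash
python3 look.py press5 210 100 340 230 235 190 290 245; python3 - <<'E'
from h import *
l=[]
for k in(3,5):
    S=pickle.load(open(f"pics/scenepress{k}.pkl","rb"))
    c=S["color"][215:255,245:285,::-1].astype(float);l.append(255*(np.clip(c/150,0,1))**.5)
o=cv2.resize(np.hstack(l).astype(np.uint8),None,fx=10,fy=10,interpolation=cv2.INTER_NEAREST)
cv2.imwrite("pics/p5z2.png",o)
E
```

```text
{'t': np.float64(5.375), 'tool_pos': array([0.6422, 0.0017, 0.0604]), 'tool_rot': array([3.1338, 0.0583, 0.0391]), 'contact_force': array([-0.0671,  0.1172,  3.7428]), 'q': array([-0.1114,  0.2083,  1.7056, -0.004 ,  1.202 ,  1.4236]), 'opening': np.float64(-0.0001)}
jaw -87.87
```

View pics/p5z2.png

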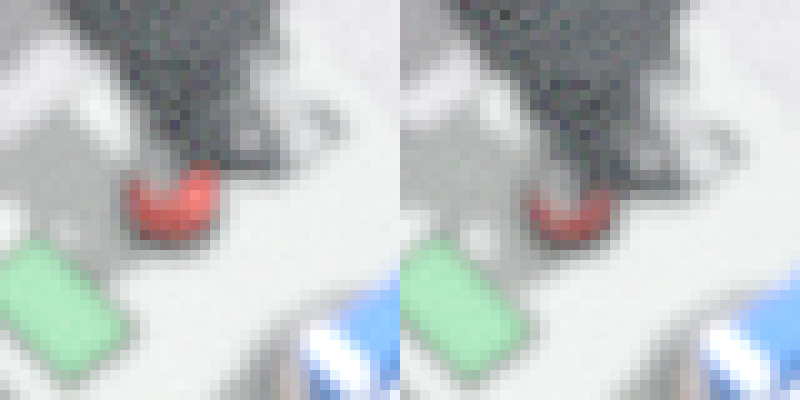

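step_arm --pt "0 0 0 -0.0025 0" --pt "0 0 0 -0.0025 0"

```text
t: 5.72
tool_pos: [0.6423, 0.0017, 0.0564]
tool_rot: [3.134, 0.058, 0.039]
contact_force: [-3.3, 0.1, 3.4]
opening: 0.0002
```

step_arm --pt "0 0 0 -0.002 0"

```text
t: 5.85
tool_pos: [0.6423, 0.0017, 0.0545]
tool_rot: [3.134, 0.058, 0.039]
contact_force: [-2.7, 1.1, 4.1]
opening: 0.0001
```

step_arm --pt "0 0 0 -0.002 0"

```text
t: 5.98
tool_pos: [0.6424, 0.0017, 0.0529]
tool_rot: [3.134, 0.058, 0.039]
contact_force: [-5.9, 0.6, 13.0]
opening: -0.0002
```

step_arm --pt "0 0 0 -0.002 0"

```text
t: 6.1
tool_pos: [0.6424, 0.0017, 0.0529]
tool_rot: [3.134, 0.059, 0.037]
contact_force: [-9.4, 0.8, 16.9]
opening: -0.0001
```

step_arm --pt "0 0 0 0.03 0" --pt "0 0 0 0.04 0" --pt "1 0 0.02 0.03 0" --pt "1 -0.002 0.035 0.01 0" --pt "1 -0.002 0.035 0 0" --pt "1 0 0 0 0"

```text
t: 6.85
tool_pos: [0.6384, 0.0936, 0.1624]
tool_rot: [3.134, 0.056, 0.041]
contact_force: [-0.7, 0.6, 0.7]
opening: 0.0725
```

```bash
python3 look.py over 210 100 340 230 220 170 330 280
```

```text
{'t': np.float64(6.85), 'tool_pos': array([0.6384, 0.0936, 0.1624]), 'tool_rot': array([3.1345, 0.0556, 0.0407]), 'contact_force': array([-0.6749,  0.6071,  0.7173]), 'q': array([ 0.0334,  0.1157,  1.6287, -0.0069,  1.3714,  1.5701]), 'opening': np.float64(0.0725)}
jaw -87.97
```

View pics/over.png

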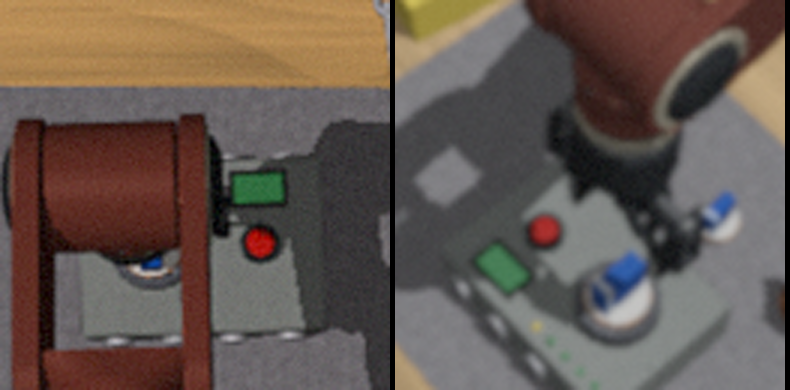

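```bash
python3 - <<'E'
from h import *
from scipy.spatial.transform import Rotation as Ro
S=pickle.load(open("pics/sceneover.pkl","rb"));T=pickle.load(open("pics/topover.pkl","rb"))
S0=pickle.load(open("pics/scene0.pkl","rb"));T0=pickle.load(open("pics/top0.pkl","rb"))
for im in(S0,S,T0,T):
    for a,c,b,_ in blobs(im,masks(im)["red"]):
        if a<100:print(a,c,b)
R=Ro.from_rotvec([3.1345,.0556,.0407]).as_matrix();p=np.array([.6384,.0936,.1624])
out=[]
for im,b in((T,(240,140)),(S,(255,200))):
    c=im["color"][b[1]:b[1]+60,b[0]:b[0]+60,::-1].astype(float);c=255*(np.clip(c/150,0,1))**.5
    o=cv2.resize(c.astype(np.uint8),None,fx=6.5,fy=6.5,interpolation=cv2.INTER_CUBIC)
    for d,col in((0,(0,255,0)),(20,(0,255,255)),(33,(0,0,255))):
        for s in(-.04,0,.04):
            X=p-R[:,2]*d/1000+R[:,1]*s;q=(proj(im,X)-b+.5)*6.5;cv2.circle(o,tuple(q.astype(int)),3,col,-1)
    out.append(o)
cv2.imwrite("pics/overz.png",np.hstack(out))
E
```

```text
31 [261.70967742 234.19354839] [258 232   8   6]
32 [261.625   234.65625] [259 232   6   6]
61 [296.32786885 180.2295082 ] [292 176   9   9]
61 [296.01639344 180.8852459 ] [292 177   9   9]
```

View pics/overz.png

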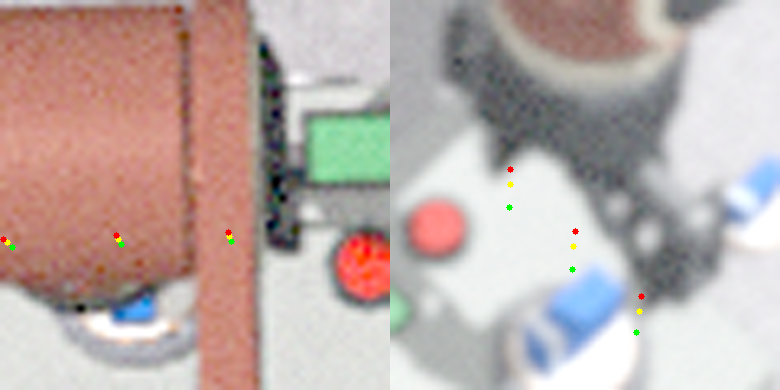

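step_arm --pt "0.6 0 0 -0.03 0" --pt "0.6 0 0 -0.03 0" --pt "0.6 0 0 -0.018 0" --pt "0.6 0 0 0 0"

```text
t: 7.45
tool_pos: [0.6389, 0.0871, 0.0811]
tool_rot: [3.132, 0.045, 0.04]
contact_force: [-0.0, 0.1, 0.5]
opening: 0.0516
```

```bash
python3 look.py down 210 100 340 230 250 200 320 270
```

```text
{'t': np.float64(7.45), 'tool_pos': array([0.6389, 0.0871, 0.0811]), 'tool_rot': array([3.1325, 0.0448, 0.0404]), 'contact_force': array([-0.0139,  0.0683,  0.4644]), 'q': array([ 0.0243,  0.191 ,  1.6878, -0.0093,  1.2371,  1.5694]), 'opening': np.float64(0.0516)}
jaw -88.37
```

View pics/down.png

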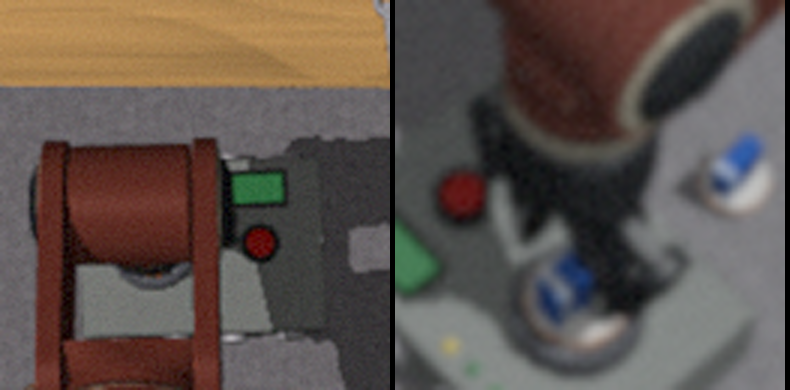

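step_arm --pt "0.6 -0.001 0.006 -0.005 0" --pt "0.6 0 0 -0.004 0" --pt "0.6 0 0 0 0"

```text
t: 7.92
tool_pos: [0.6416, 0.094, 0.0775]
tool_rot: [3.133, 0.046, 0.055]
contact_force: [0.3, -0.0, 0.4]
opening: 0.0511
```

step_arm --pt "0.6 -0.004 -0.0005 -0.003 0" --pt "0.6 0 0 -0.004 0"

```text
t: 8.18
tool_pos: [0.6379, 0.0936, 0.0711]
tool_rot: [3.132, 0.046, 0.058]
contact_force: [0.3, 0.1, 0.2]
opening: 0.0512
```

Now close.

step_arm --pt "0.1 0 0 0 0" --pt "0.1 0 0 0 0" --pt "0.1 0 0 0 0" --pt "0.1 0 0 0 0" --newtons 40

```text
t: 8.68
tool_pos: [0.6376, 0.0935, 0.0705]
tool_rot: [3.133, 0.046, 0.057]
contact_force: [-0.0, 0.0, -0.6]
opening: 0.0177
```

```bash
python3 look.py grip 210 100 340 230 250 200 320 270
```

```text
{'t': np.float64(8.675), 'tool_pos': array([0.6376, 0.0935, 0.0705]), 'tool_rot': array([3.1326, 0.0455, 0.0566]), 'contact_force': array([-0.0286,  0.0196, -0.5924]), 'q': array([ 0.0344,  0.1952,  1.7023, -0.0095,  1.2081,  1.5794]), 'opening': np.float64(0.0177)}
jaw -88.34
```

View pics/grip.png

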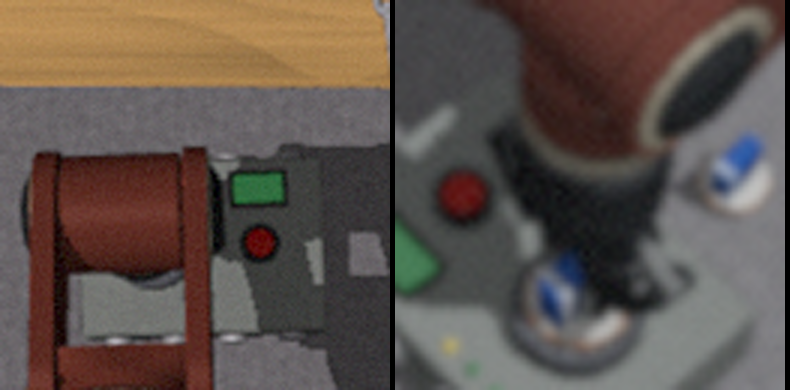

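step_arm --pt "0.1 0 0 0 0" --pt "0.1 0 0 0 6" --pt "0.1 0 0 0 6" --pt "0.1 0 0 0 6" --newtons 60

```text
t: 9.28
tool_pos: [0.6384, 0.094, 0.0706]
tool_rot: [3.091, 0.551, 0.062]
contact_force: [0.9, 0.1, -1.4]
opening: 0.0175
```

step_arm --pt "0.1 0 0 0 9" --pt "0.1 0 0 0 9" --pt "0.1 0 0 0 9"

```text
t: 9.65
tool_pos: [0.6387, 0.0938, 0.0706]
tool_rot: [-2.861, -1.278, -0.062]
contact_force: [0.6, -0.9, -0.3]
opening: 0.0175
```

```bash
python3 look.py turn1 210 100 340 230 250 200 320 270
```

```text
{'t': np.float64(9.65), 'tool_pos': array([0.6387, 0.0938, 0.0706]), 'tool_rot': array([-2.8614, -1.2777, -0.0619]), 'contact_force': array([ 0.5991, -0.8682, -0.2885]), 'q': array([0.0203, 0.1969, 1.7003, 0.0236, 1.2109, 0.7432]), 'opening': np.float64(0.0175)}
jaw -41.88
```

View pics/turn1.png

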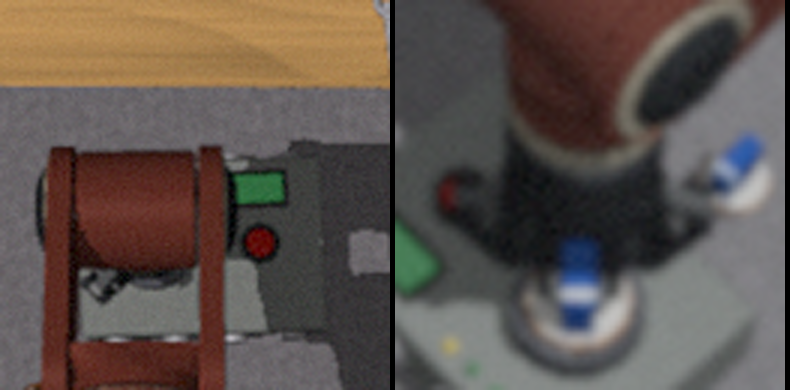

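step_arm --pt "0.1 0 0 0 9" --pt "0.1 0 0 0 9" --pt "0.1 0 0 0 9" --pt "0.1 0 0 0 9" --pt "0.1 0 0 0 2"

```text
t: 10.38
tool_pos: [0.6385, 0.0941, 0.0706]
tool_rot: [-2.281, -2.13, -0.054]
contact_force: [1.0, -0.4, 0.8]
opening: 0.0172
```

```bash
python3 look.py turn2 210 100 340 230 250 200 320 270
```

```text
{'t': np.float64(10.375), 'tool_pos': array([0.6385, 0.0941, 0.0706]), 'tool_rot': array([-2.2807, -2.1302, -0.0538]), 'contact_force': array([ 0.9722, -0.358 ,  0.8101]), 'q': array([0.0132, 0.2093, 1.6859, 0.0405, 1.2347, 0.0682]), 'opening': np.float64(0.0172)}
jaw -3.92
```

View pics/turn2.png

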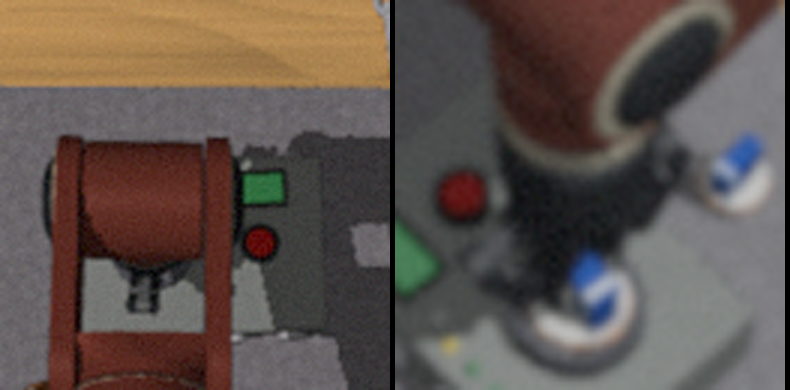

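step_arm --pt "0.1 0 0 0.004 0" --pt "0.1 0 0 0.006 0"

```text
t: 10.72
tool_pos: [0.6372, 0.094, 0.0792]
tool_rot: [-2.284, -2.124, -0.05]
contact_force: [1.0, -0.7, -3.1]
opening: 0.0171
```

step_arm --pt "0.1 0 0 0.01 0" --pt "0.1 0 0 0.015 0" --pt "0.1 0 0 0.02 0" --pt "0.1 0 0 0.03 0" --pt "0.1 0 0 0.03 0"

```text
t: 11.35
tool_pos: [0.6357, 0.0941, 0.1892]
tool_rot: [-2.284, -2.122, -0.047]
contact_force: [0.4, 0.2, -3.1]
opening: 0.0173
```

```bash
python3 look.py lift 210 100 340 230 240 190 330 280
```

```text
{'t': np.float64(11.35), 'tool_pos': array([0.6357, 0.0941, 0.1892]), 'tool_rot': array([-2.2839, -2.1215, -0.0472]), 'contact_force': array([ 0.4375,  0.2057, -3.087 ]), 'q': array([0.0134, 0.1   , 1.6003, 0.0385, 1.4351, 0.082 ]), 'opening': np.float64(0.0173)}
jaw -4.23
```

View pics/lift.png

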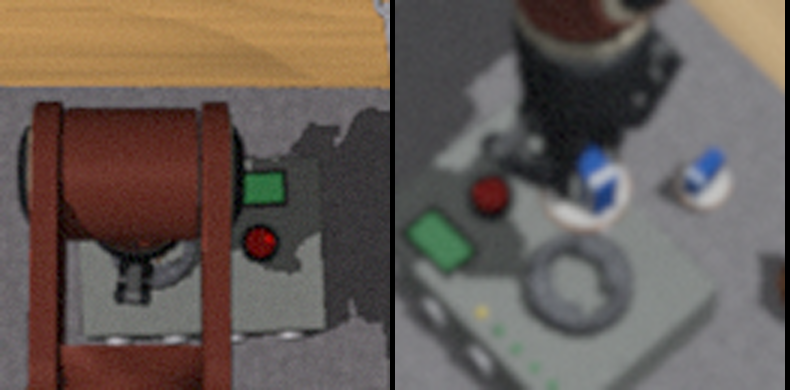

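step_arm --pt "0.1 -0.01 0.03 0 0" --pt "0.1 -0.017 0.048 0 0" --pt "0.1 -0.017 0.048 0 0" --pt "0.1 -0.017 0.048 0 0" --pt "0.1 -0.015 0.045 0 0" --pt "0.1 -0.005 0.015 0 0" --pt "0.1 0 0 0 0"

```text
t: 12.32
tool_pos: [0.5528, 0.3329, 0.1903]
tool_rot: [-2.291, -2.122, -0.053]
contact_force: [-0.6, 0.2, -2.5]
opening: 0.0174
```

```bash
python3 look.py tray0 120 160 240 280 290 210 410 330
```

```text
{'t': np.float64(12.325), 'tool_pos': array([0.5528, 0.3329, 0.1903]), 'tool_rot': array([-2.291 , -2.122 , -0.0528]), 'contact_force': array([-0.6   ,  0.1999, -2.4942]), 'q': array([0.4135, 0.093 , 1.6061, 0.0288, 1.4167, 0.486 ]), 'opening': np.float64(0.0174)}
jaw -4.4
```

View pics/tray0.png

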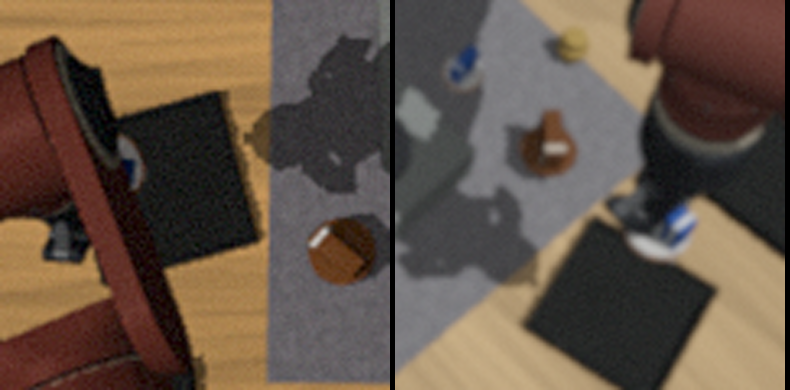

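step_arm --pt "0.1 0 0.004 -0.03 0" --pt "0.1 0 0.001 -0.04 0" --pt "0.1 0 0 -0.035 0" --pt "0.1 0 0 -0.02 0" --pt "0.1 0 0 0 0"

```text
t: 13.05
tool_pos: [0.5583, 0.3296, 0.0641]
tool_rot: [-2.306, -2.111, -0.058]
contact_force: [0.1, -0.4, -3.3]
opening: 0.0174
```

```bash
python3 look.py tray1 120 160 240 280 310 250 400 340
```

```text
{'t': np.float64(13.05), 'tool_pos': array([0.5583, 0.3296, 0.0641]), 'tool_rot': array([-2.3065, -2.1107, -0.0579]), 'contact_force': array([ 0.124 , -0.4186, -3.3155]), 'q': array([0.4065, 0.2121, 1.6947, 0.0278, 1.2047, 0.4855]), 'opening': np.float64(0.0174)}
jaw -5.09
```

View pics/tray1.png

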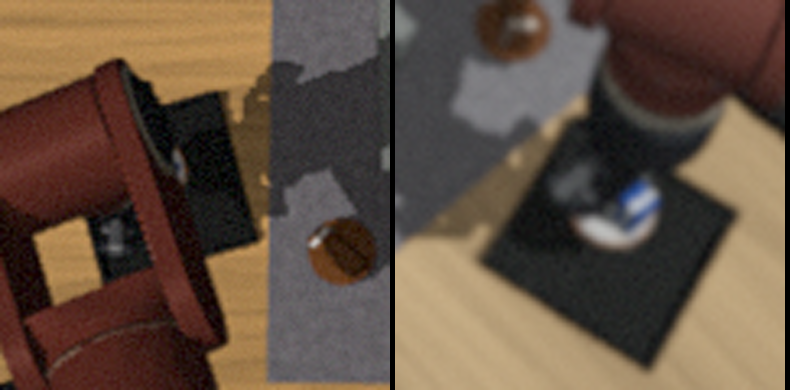

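step_arm --pt "0.1 -0.006 0.008 -0.008 0" --pt "0.1 -0.002 0.001 -0.008 0" --pt "0.1 0 0 -0.006 0"

```text
t: 13.52
tool_pos: [0.5542, 0.3419, 0.0486]
tool_rot: [-2.308, -2.114, -0.077]
contact_force: [-0.2, -0.3, -2.6]
opening: 0.0176
```

```bash
python3 - <<'E'
from station import ctrl
from scipy.spatial.transform import Rotation as Ro
import numpy as np
o=ctrl.get_obs();R=Ro.from_rotvec(o["tool_rot"]).as_matrix();print(R.round(4));print(o["tool_pos"],o["q"],o["dq"],o["wrist_torque"])
print("tilt deg",np.degrees(np.arccos(-R[2,2])),"about jaw",np.degrees(R[2,0]),"about tool x",np.degrees(R[2,1]))
E
```

```text
[[ 0.0868  0.9958  0.0293]
 [ 0.9953 -0.088   0.0413]
 [ 0.0437  0.0256 -0.9987]]
[0.55419429 0.34194054 0.04859629] [0.42683287 0.228218   1.70465428 0.02772557 1.16508868 0.50399841] [ 0.00488817  0.05471017  0.01888724  0.00142157 -0.083356   -0.00113374] [-0.06279634  0.01399471 -0.00725916]
tilt deg 2.9014758117135675 about jaw 2.503654541947269 about tool x 1.4639269039345482
```

step_arm --pt "0.1 -0.002 -0.002 -0.004 0" --pt "0.1 0 0 -0.005 0" --pt "0.1 0 0 -0.005 0"

```text
t: 13.9
tool_pos: [0.5519, 0.3399, 0.0336]
tool_rot: [-2.308, -2.115, -0.077]
contact_force: [0.3, 0.6, -2.5]
opening: 0.0172
```

step_arm --pt "0.1 0 0 -0.004 0" --pt "0.1 0 0 -0.003 0"

```text
t: 14.15
tool_pos: [0.5518, 0.3397, 0.0258]
tool_rot: [-2.308, -2.114, -0.077]
contact_force: [-1.5, 0.6, -2.1]
opening: 0.0175
```

step_arm --pt "0.1 0 0 -0.003 0" --pt "0.1 0 0 -0.002 0"

```text
t: 14.4
tool_pos: [0.5519, 0.3397, 0.0204]
tool_rot: [-2.308, -2.114, -0.077]
contact_force: [0.5, -0.2, -2.8]
opening: 0.0175
```

step_arm --pt "0.1 0 0 -0.002 0"

```text
t: 14.52
tool_pos: [0.552, 0.3397, 0.0184]
tool_rot: [-2.308, -2.114, -0.077]
contact_force: [-0.2, -0.7, -2.2]
opening: 0.0172
```

step_arm --pt "0.1 0 0 -0.0015 0"

```text
t: 14.65
tool_pos: [0.552, 0.3397, 0.0168]
tool_rot: [-2.308, -2.114, -0.077]
contact_force: [-0.2, -0.2, -2.1]
opening: 0.0173
```

step_arm --pt "0.1 0 0 -0.0015 0"

```text
t: 14.78
tool_pos: [0.5522, 0.3398, 0.0158]
tool_rot: [-2.308, -2.114, -0.077]
contact_force: [-2.7, -0.9, 5.0]
opening: 0.0173
```

step_arm --pt "0.1 0 0 -0.0015 0"

```text
t: 14.9
tool_pos: [0.5523, 0.3399, 0.0157]
tool_rot: [-2.308, -2.115, -0.076]
contact_force: [-5.8, -2.0, 9.9]
opening: 0.0174
```

```bash
python3 look.py tray2 120 160 240 280 320 260 400 340
```

```text
{'t': np.float64(14.9), 'tool_pos': array([0.5523, 0.3399, 0.0157]), 'tool_rot': array([-2.3075, -2.1145, -0.0763]), 'contact_force': array([-5.8228, -2.03  ,  9.9038]), 'q': array([0.4252, 0.265 , 1.723 , 0.0284, 1.1109, 0.5004]), 'opening': np.float64(0.0174)}
jaw -5.03
```

View pics/tray2.png

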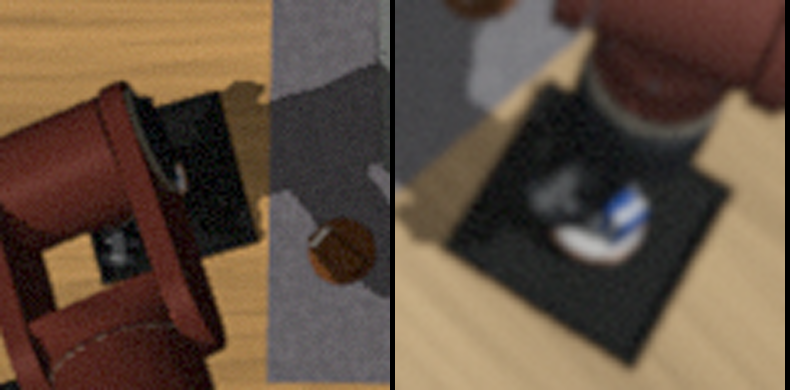

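step_arm --pt "0.1 0 0 0 0" --pt "0.1 0 0 0 0" --newtons 20

```text
t: 15.25
tool_pos: [0.5527, 0.3401, 0.0159]
tool_rot: [-2.308, -2.115, -0.078]
contact_force: [0.2, 0.7, -1.3]
opening: 0.017
```

step_arm --pt "0.1 0 0 -0.0015 0"

```text
t: 15.38
tool_pos: [0.5529, 0.3402, 0.0157]
tool_rot: [-2.308, -2.115, -0.078]
contact_force: [-5.5, -2.8, 12.2]
opening: 0.0173
```

step_arm --pt "0.1 0 0 -0.001 0"

```text
t: 15.5
tool_pos: [0.5528, 0.3402, 0.0157]
tool_rot: [-2.307, -2.115, -0.077]
contact_force: [-3.4, -2.2, 5.3]
opening: 0.0173
```

Firm floor contact. I'll open in small increments.

step_arm --pt "0.24 0 0 0 0" --pt "0.28 0 0 0 0" --pt "0.4 0 0 0 0" --pt "0.6 0 0 0 0" --pt "0.8 0 0 0 0" --pt "1 0 0 0 0"

```text
t: 16.25
tool_pos: [0.554, 0.3407, 0.0162]
tool_rot: [-2.308, -2.115, -0.081]
contact_force: [-0.3, -0.1, -0.0]
opening: 0.0837
```

```bash
python3 look.py tray3 120 160 240 280 320 260 400 340
```

```text
{'t': np.float64(16.25), 'tool_pos': array([0.554 , 0.3407, 0.0162]), 'tool_rot': array([-2.3081, -2.1152, -0.0812]), 'contact_force': array([-0.2627, -0.0916, -0.05  ]), 'q': array([0.4252, 0.2663, 1.7206, 0.0285, 1.1087, 0.5002]), 'opening': np.float64(0.0837)}
jaw -5.03
```

View pics/tray3.png

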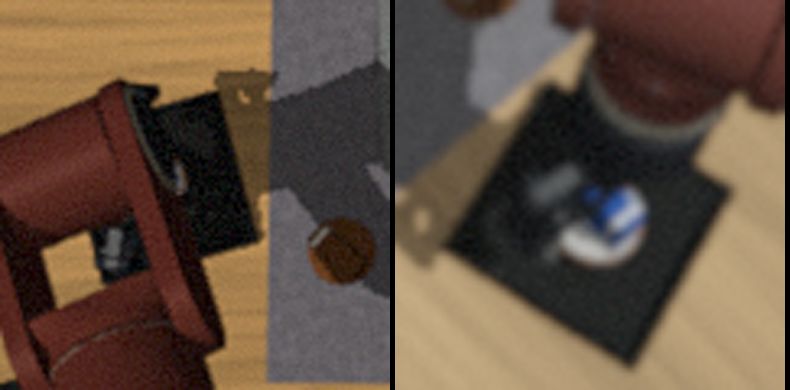

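step_arm --pt "1 0 0 0.01 0" --pt "1 0 0 0.015 0" --pt "1 0 0 0.025 0" --pt "1 0 0 0.04 0" --pt "1 0 0 0.05 0" --pt "1 0 0 0.05 0" --pt "1 -0.03 0 0.03 0" --pt "1 -0.05 0 0.02 0" --pt "1 -0.05 -0.03 0 0" --pt "1 -0.03 -0.03 0 0" --pt "1 0 0 0 0" --pt "1 0 0 0 0"

```text
t: 17.85
tool_pos: [0.3902, 0.2797, 0.2808]
tool_rot: [-2.311, -2.119, -0.114]
contact_force: [0.4, 0.3, 0.2]
opening: 0.0854
```

```bash
python3 look.py end 120 140 340 360 165 150 415 340; python3 - <<'E'
from h import *
T=pickle.load(open("pics/topend.pkl","rb"));S=pickle.load(open("pics/sceneend.pkl","rb"))
for im in(T,S):
    for k in("blue","red"):
        for a,c,b,_ in blobs(im,masks(im)[k],15):
            if a<150:print(k,a,c,b,onz(im,*c,.06 if k=="blue" else .073))
E
```

```text
{'t': np.float64(17.85), 'tool_pos': array([0.3902, 0.2797, 0.2808]), 'tool_rot': array([-2.3107, -2.1188, -0.1137]), 'contact_force': array([0.4253, 0.2824, 0.1888]), 'q': array([ 0.4509, -0.3909,  1.8913,  0.0251,  1.573 ,  0.5384]), 'opening': np.float64(0.0854)}
jaw -5.04
blue 99 [164.12121212 214.60606061] [157 211  15   8] [0.55280972 0.33867967 0.06      ]
blue 42 [269.        237.0952381] [266 233   6  10] [0.49699122 0.07049744 0.06      ]
red 61 [296.13114754 180.59016393] [292 177   9   9] [0.64083886 0.00222405 0.073     ]
blue 132 [554.43939394  68.09090909] [547  53  13  27] [-0.72493134  0.16420134  0.06      ]
blue 24 [312.29166667 227.20833333] [310 225   6   6] [0.50215426 0.07778397 0.06      ]
blue 116 [360.25862069 297.98275862] [355 291  12  16] [0.55278794 0.332547   0.06      ]
red 33 [261.81818182 234.42424242] [259 232   7   6] [0.64174163 0.00252188 0.073     ]
```

View pics/end.png

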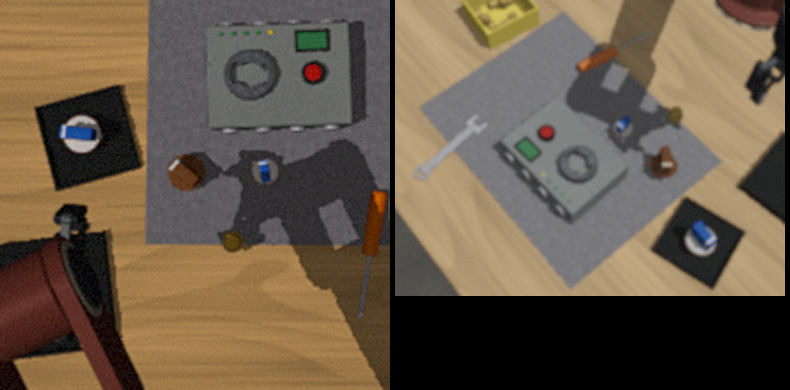

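```bash
python3 - <<'E'
from station import ctrl
import numpy as np
o=ctrl.get_obs();print(o["dq"].round(4),o["contact_force"].round(2))
print(ctrl.finish_job())
E
```

```text
[-0.0007  0.0197  0.0016 -0.0011  0.     -0.0021] [0.44 0.23 0.43]
the job is handed in; nothing more can be done
None
```

I pressed the release button down, turned the head about 84° counter-clockwise and lifted it off. I then set it upright in the smaller black tray and handed the job in at about 18 s.

**What the last checks showed**
- **Button:** It moved about 7.8 mm and then stopped against 17 N, which fits its end stop. I did not measure its final height more precisely than that.
- **Head:** It lifted free with only its own weight on the wrist. In the last pictures it stands in the tray, about 2 to 5 mm from the tray centre. The mount is empty.
- **Letting go:** I opened the fingers only after feeling 5 to 12 N from the tray floor. The gripper force read about zero once they were open.
- **Other things:** The bin, wrench, screwdriver, gland and look-alikes appear untouched in the pictures.

**What disagreed**
- **Finger height:** The shut fingertips touched the button about 20 mm lower on the reported tool position than the given heights predicted. I set the grasp and placing heights by contact instead.
- **Tool tilt:** The tool drifted to about 3° off vertical by the time it reached the tray. I estimate the head itself was tilted about 1.5° as it touched the floor, and it settled when I let go.

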